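Hold a cell cartridge against the sprung backplate of its housing

TASK

Pick up the long grey cartridge (not the short spare) by its grip block, slide it nose first and straight into the sleeve of the aluminium housing, and press it against the spring-loaded backplate inside with a steady push of about 10 N, so that a colleague can do up the lock screw. Push gently, never harder than 25 N. Finish while still holding it with the gripper and pressing between 6 and 14 N - do not let go or back off - and leave the short cartridge and the other things on the bench where they are.

Things in the scene. Friction and masses are not known exactly. Their poses are not given: they have to be found in the camera images.
- long_cartridge: loose grey cartridge, 130 mm long (x) x 40 wide x 24 high, with an upright grip block on top: 24 (x) x 20 (y) mm, 34 high (to z = 58), centred 37 mm behind the middle, 28 mm from the rear end. Origin: centre of the 130 mm underside; x points to the nose (end far from the block), z up. The one to insert. Mass 0.11 to 0.23 kg.
- long_cartridge_nose (a point): centre of the flat nose end of the long cartridge (65 mm ahead of its origin, 12 mm above its underside)
- long_cartridge_grip (a point): centre of the long cartridge's grip block, 37 mm behind its origin, 41 mm above its underside
- short_cartridge: loose grey cartridge, 95 mm long (x) x 40 wide x 24 high, with an upright grip block on top: 24 (x) x 20 (y) mm, 34 high (to z = 58), centred 19.5 mm behind the middle, 28 mm from the rear end. Origin: centre of the 95 mm underside; x points to the nose (end far from the block), z up. A spare of the same look; leave it alone.
- housing: aluminium housing fixed to the bench, 110 mm long (x) x 96 wide at the foot, sleeve 59 wide and 41 high outside. Origin: centre of the underside; x points from the mouth (at x = -55) into the sleeve, away from the robot within 0.4 rad. Open window in the roof over x = -14..22; a dark lock screw 15 mm wide stands on the roof at x = -34, up to z = 52
- housing_mouth (a point): middle of the sleeve's floor edge at the mouth (x = -55, z = 8 mm in the housing). The sleeve inside is 43 wide x 27 high: 1.5 mm play each side of a cartridge, 3 mm in height; its floor is 8 mm above the bench. A flared lead-in reaches 12 mm out from the mouth, there 12 mm wider, lips from z = 3 to 43 mm
- backplate: steel spring-loaded plate in the housing, 40 wide x 24 high; origin: centre of its front face, which the nose meets; axes as the housing's. At rest at x = -8, z = 21.5 mm in the housing, 47 mm inside the mouth. Slides along housing +x up to 18 mm to a hard stop; spring: 4.2 N at rest + 0.7 N per mm (10 N at 8 mm). Its 8 mm rod sticks 7 mm out of the back at rest, more when pushed
- key: black L-shaped hex key 87 x 28 mm, 4 mm thick; bystander, origin on the bench at about its middle
- timer: flat white lab timer 66x62x18 mm; bystander, origin on the bench at about its middle
- dish: white round lidded dish, 61 mm across, 15 mm high; bystander, origin on the bench at about its middle
- beaker: clear 54 mm wide, 70 mm high beaker; bystander, origin on the bench at about its middle
- tee: small coaxial connector 38x15x15 mm; bystander, origin on the bench at about its middle
Not all that is in view belongs to the job. Leave any brown look-alike of the long_cartridge alone.

How it is judged:
On the way:
1. the long cartridge's nose is in the sleeve, straight, at least 15 mm past the mouth, with the backplate still at rest (y of long_cartridge_nose in the frame of housing between -0.004 and 0.004 m and angle between the x axis of long_cartridge and the x axis of housing, either way round below 0.07 rad and angle between the z axis of long_cartridge and the z axis of housing, either way round below 0.09 rad and z of long_cartridge_nose in the frame of housing between 0.014 and 0.03 m and x of long_cartridge_nose in the frame of housing above -0.04 m and x of backplate in the frame of housing below -0.0065 m), for 0.05 s.
At the end, for the whole second after the job is handed in: Through the last second the gripper holds the long cartridge, straight in the sleeve (4 mm, 0.07 rad; upright to 0.09 rad), pressing the backplate with 6 to 14 N, the plate moved 1.5 to 15.5 mm; short cartridge within 30 mm and bystanders within 40 mm of their starts (y of long_cartridge_nose in the frame of housing between -0.004 and 0.004 m and angle between the x axis of long_cartridge and the x axis of housing, either way round below 0.07 rad and angle between the z axis of long_cartridge and the z axis of housing, either way round below 0.09 rad and z of long_cartridge_nose in the frame of housing between 0.014 and 0.03 m and contact force between long_cartridge and backplate between 6 and 14 N and x of backplate in the frame of housing between -0.0065 and 0.0075 m and x of long_cartridge_nose in the frame of housing above -0.0085 m and contact force between the fingers and long_cartridge above 3 N and linear speed of long_cartridge below 0.01 m/s and angle between long_cartridge's own z axis and vertical below 0.09 rad and distance of short_cartridge from where it was at the start of the episode below 0.03 m and distance of each of key, timer, dish, beaker, tee from where it was at the start of the episode below 0.04 m); the arm keeps its last pose, push and grip.
It fails at once if the cartridge is pressed on the backplate harder than 25 N (contact force between long_cartridge and backplate above 25 N).
It fails at once if the short cartridge is moved more than 30 mm (distance of short_cartridge from where it was at the start of the episode above 0.03 m).
It fails at once if a bystander is moved more than 40 mm (distance of any of key, timer, dish, beaker, tee from where it was at the start of the episode above 0.04 m).
It also fails if it takes over 48 s, if anything falls off the work surface, if the arm or the gripper's body presses on something with over 40 N, if the wrist force passes 120 N, or if a joint passes its speed limit or range.

ROBOT

A 6-joint arm with a two-finger parallel gripper is mounted at the origin on a cart in front of the work surface, level with it; the furniture and walls round the work are solid. World frame = base frame: x ahead of the robot, y to its left, z up, the work surface at z = 0. Lengths are in m, angles in rad, forces in N, time in s.
With the tool pointing down it reaches from about 0.35 to 0.85 m from the base axis. Payload 8.1 kg.
Tool frame: the origin (TCP) lies on the mounting face of the last link; the fingertips stand ahead of it and the grasp point (between the pads) lies 167 mm ahead of it (robot.tcp_to_tips is the z of the fingertips in the tool frame, in m); z points along the fingers, y is the direction in which the jaws open and shut (so a half turn about z gives the same grasp; the last joint's range is limited). The gripper opens to 93 mm and grips with 3 to 60 N. Pads are 15 mm wide; open, the fingers measure 128 mm over their backs; the gripper's body (75 mm by 188 mm) begins 65 mm behind the grasp point.
Start: joints at [1.048, 0.13, 1.488, -0, 1.523, -0.085], TCP at [0.254, 0.543, 0.405] pointing down, gripper open.
Joint ranges: [-2.96, 2.96], [-0.89, 2.26], [0.02, 2.5], [-1.34, 4.48], [0, 2.73], [-2.66, 2.66]. Speed limits (rad/s): [2.39, 2.39, 2.79, 3.14, 3.14, 3.14].

INTERFACE

Orientations are given as a rotation vector (axis times angle).
In Python, from plant import read_state, vision, ticket, robot gives the robot as it stands. The module is installed in compiled form; this text tells all that it offers.
- The arm moves only by the tool send_rows, never from a script. Its argument "rows" is a list of rows, each a list of 7 numbers: the shift along the tool's x, y, z in units of 50 cm (1.0 is 50 cm), then the turn, a rotation vector about the tool's x, y, z in units of 45 degrees (1.0 is 45 degrees), then the closure, from 0 (fully open) to 1 (shut). A call has 1 to 20 rows; each row is the pose to reach, as a shift and turn from the pose commanded when the call began, along the tool's axes at that moment; what a row does not reach only later rows make up. A row lasts 1/10 s, in which the tool goes at most 50 mm and 8.59 degrees, less where a joint would pass 70% of its speed; a pose out of reach is approached as far as the arm can. A call with a number of a shift or a turn outside -1 to 1 is refused whole. A call with a gripper value outside its range is refused whole. The fingers move at their own pace and stop on an object; "grip_force" is the grip in N (left out, the last holds). Time passes only in rows, so rows that repeat a pose let the fingers close. It gives the time, the measured TCP pose, the force and the opening at its end, in the units of the state.
- read_state(): the state, without advancing time (a new reading comes with each control period).
- vision.read_camera(name): name is "scene" or "top"; returns a dict with "img" (400x640x3 uint8, red, green, blue), "fx", "fy", "cx", "cy" (pixels), "k1" (the pictures are not rectified: a ray, as slopes to the right and down, at radius r is drawn at 1 + k1 r^2 times it, then the intrinsics apply), "rvec" (rotation vector, rad) and "tvec" (3), from world to camera coordinates, as OpenCV has them. Camera axes: x right, y down, z forward; pixel columns grow to the right and rows downward; lengths in m; the calibration is good to about 2 mm. A picture is of the moment at which its call begins. There is no depth.
- ticket.close_job(): hands the job in, once; it reports no verdict.
The state is a dict: "t": time; "q": joint angles; "dq": joint speeds; "joint_torque": joint torques, N m; "tool_pos": TCP position; "orientation": TCP orientation; "force": force on the tool from outside, world axes, zero at the start; "wrist_torque": the same for the moment, N m; "opening": finger opening in m.
Only numpy, scipy, OpenCV 4.12 (cv2) and the standard library are available. Lean on these libraries where they do the work, as an engineer would, in place of code of your own. Each camera call takes 0.05 s, during which the arm holds its last target.

## Working session

There is one attempt and no reset: what is moved stays moved. The work goes in short steps, Python scripts to look and compute and a tool call to move; the robot and the scene stay as the last step left them, time stands still between calls to the robot, and variables do not carry over. Pictures are saved under pics/ and viewed, and the job is handed in when it is done.

Besides the shell and the picture viewer there is one more tool, called by a JSON object that holds its "op" and its "data". send_rows: Moves the arm, as the interface text tells. Its arguments: {"type":"object","properties":{"rows":{"type":"array"},"grip_force":{"type":"number"}},"required":["rows"]}

```bash
mkdir -p pics
python3 - <<'E'
from plant import read_state, vision, ticket, robot
import cv2, numpy as np
s=read_state()
for k,v in s.items(): print(k,np.round(v,4))
print([a for a in dir(robot) if not a.startswith('_')], robot.tcp_to_tips)
for n in ("scene","top"):
    d=vision.read_camera(n)
    cv2.imwrite(f"pics/{n}0.png",d["img"][:,:,::-1])
    np.save(f"{n}0.npy",d["img"])
    print(n,{k:np.round(v,4) for k,v in d.items() if k!="img"})
E
```

```text
t 0.0
q [ 1.0476  0.1312  1.4893 -0.      1.523  -0.0854]
dq [-0.0008  0.0002 -0.0012  0.0005 -0.0011 -0.0009]
joint_torque [-1.00000e-04 -5.59830e+01 -4.91779e+01  7.69000e-02  3.51000e-02
 -2.00000e-04]
tool_pos [0.2542 0.5432 0.4037]
orientation [-6.8210e-01 -3.0661e+00  2.8000e-03]
force [0.2441 0.4216 1.0259]
wrist_torque [-0.0177  0.0028 -0.0076]
opening 0.0931
['IKError', 'tcp_to_tips'] 0.1861
scene {'fx': np.float64(502.694), 'fy': np.float64(502.694), 'cx': np.float64(318.4677), 'cy': np.float64(201.0224), 'k1': np.float64(-0.0722), 'rvec': array([ 2.2722, -0.9829,  0.3848]), 'tvec': array([-0.3746,  0.3225,  1.2321])}
top {'fx': np.float64(509.2523), 'fy': np.float64(509.2523), 'cx': np.float64(314.7834), 'cy': np.float64(198.8024), 'k1': np.float64(-0.1205), 'rvec': array([ 2.1326, -2.1422,  0.1643]), 'tvec': array([-0.0153,  0.5284,  1.3373])}
```

View pics/scene0.png

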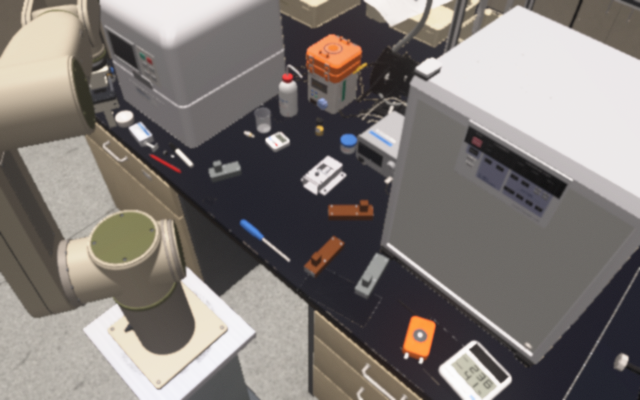

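View pics/top0.png

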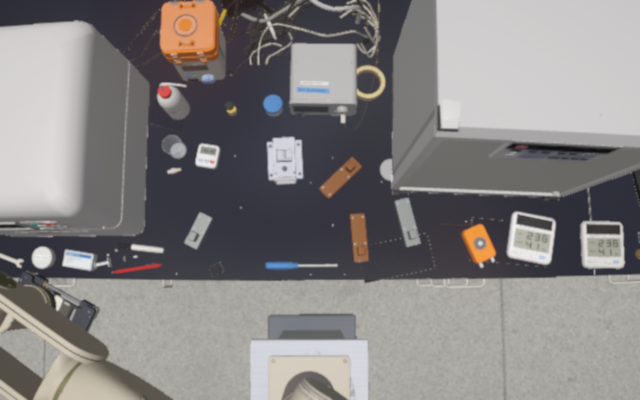

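```bash
cat > h.py <<'E'
import numpy as np, cv2
from plant import read_state, vision, ticket, robot
def cam(n):
    return vision.read_camera(n)
def K(d): return np.array([[d['fx'],0,d['cx']],[0,d['fy'],d['cy']],[0,0,1.]])
def dist(d): return np.array([d['k1'],0,0,0,0.])
def proj(d,P):
    p,_=cv2.projectPoints(np.asarray(P,float).reshape(-1,3),np.asarray(d['rvec'],float),np.asarray(d['tvec'],float),K(d),dist(d)); return p.reshape(-1,2)
def ray(d,px):
    px=np.asarray(px,float).reshape(-1,1,2)
    u=cv2.undistortPoints(px,K(d),dist(d)).reshape(-1,2)
    R,_=cv2.Rodrigues(np.asarray(d['rvec'],float))
    c=-R.T@np.asarray(d['tvec'],float)
    v=(R.T@np.c_[u,np.ones(len(u))].T).T
    return c,v/np.linalg.norm(v,axis=1)[:,None]
def plane(d,px,z):
    c,v=ray(d,px); s=(z-c[2])/v[:,2]
    return c+s[:,None]*v
def crop(d,x0,y0,x1,y1,f,name,grid=10):
    im=d['img'][y0:y1,x0:x1,::-1]
    im=cv2.resize(im,None,fx=f,fy=f,interpolation=cv2.INTER_CUBIC)
    if grid:
        for x in range((x0//grid+1)*grid,x1,grid):
            cv2.line(im,(int((x-x0)*f),0),(int((x-x0)*f),6),(0,255,255),1)
            cv2.putText(im,str(x),(int((x-x0)*f)-9,16),0,0.35,(0,255,255),1)
        for y in range((y0//grid+1)*grid,y1,grid):
            cv2.line(im,(0,int((y-y0)*f)),(6,int((y-y0)*f)),(0,255,255),1)
            cv2.putText(im,str(y),(8,int((y-y0)*f)+4),0,0.35,(0,255,255),1)
    cv2.imwrite(name,im)
E
python3 - <<'E'
from h import *
d=cam("top")
crop(d,380,185,430,255,8,"pics/t_long.png")
crop(d,255,125,315,195,8,"pics/t_house.png")
e=cam("scene")
crop(e,340,240,400,310,8,"pics/s_long.png")
crop(e,290,145,360,205,8,"pics/s_house.png")
for n,c in(("top",d),("scene",e)):
    R,_=cv2.Rodrigues(np.array(c['rvec'])); print(n,-R.T@np.array(c['tvec']))
print(plane(d,[[285,160],[408,222],[198,230],[359,238],[340,178]],0.03).round(3))
E
```

```text
top [ 0.31183887 -0.02295102  1.40354318]
scene [-0.16458239 -0.63470571  1.15429739]
[[ 0.639  0.064  0.03 ]
 [ 0.465 -0.271  0.03 ]
 [ 0.446  0.301  0.03 ]
 [ 0.422 -0.137  0.03 ]
 [ 0.588 -0.087  0.03 ]]
```

View pics/t_long.png

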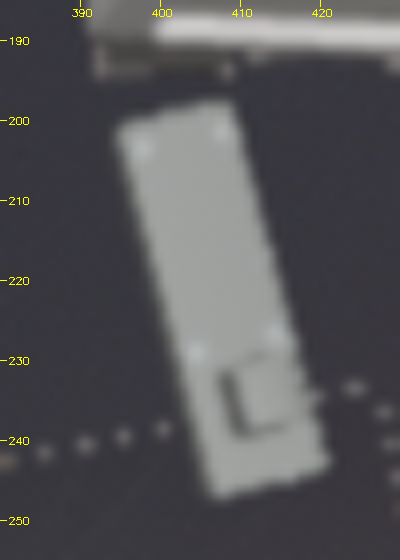

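View pics/t_house.png

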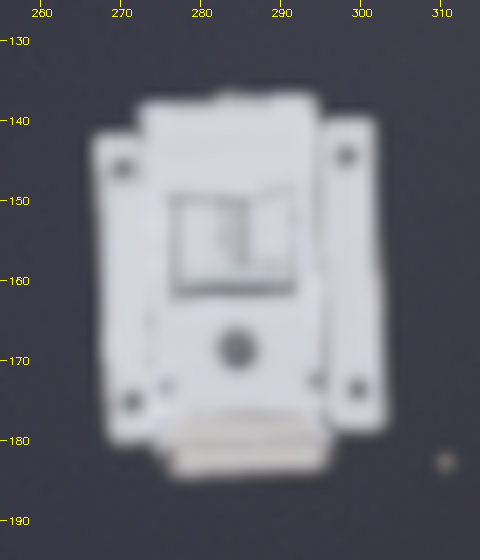

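View pics/s_long.png

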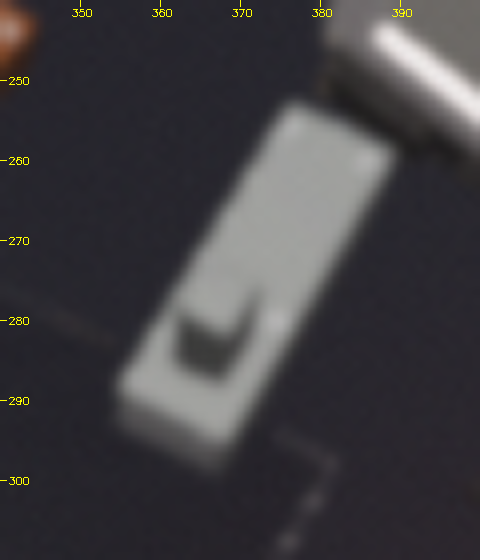

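View pics/s_house.png

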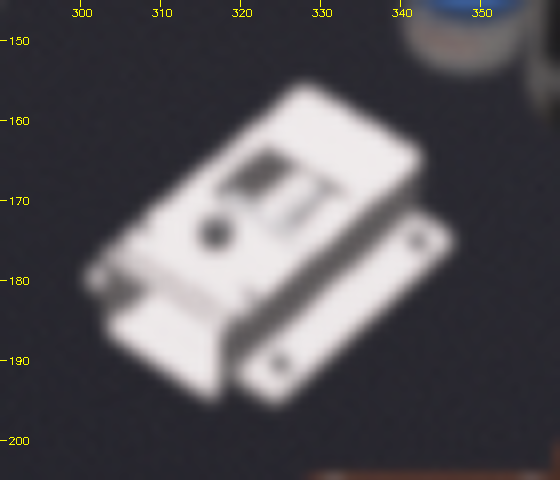

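```bash
cat > m1.py <<'E'
from h import *
d=cam("top"); e=cam("scene")
np.set_printoptions(suppress=True,precision=4,linewidth=150)
def gray(d): return cv2.GaussianBlur(cv2.cvtColor(d['img'],cv2.COLOR_RGB2GRAY).astype(np.float32),(0,0),0.6)
gt,gs=gray(d),gray(e)
def samp(g,p):
    p=np.asarray(p,np.float32); return cv2.remap(g,p[:,0].reshape(-1,1).copy(),p[:,1].reshape(-1,1).copy(),cv2.INTER_LINEAR).ravel()
def edge(g,a,b,w=3,n=24,m=0.12):
    """edge points along segment a-b, searching +-w px along normal, max |gradient|"""
    a=np.array(a,float);b=np.array(b,float);t=(b-a)/np.linalg.norm(b-a);nn=np.array([-t[1],t[0]])
    o=np.arange(-w,w+.01,.1); out=[]
    for s in np.linspace(m,1-m,n):
        p=a+(b-a)*s
        v=samp(g,p+o[:,None]*nn); gr=np.abs(np.gradient(v))
        k=np.argmax(gr); sl=slice(max(0,k-8),k+9); wt=gr[sl]
        out.append(p+nn*(o[sl]*wt).sum()/wt.sum())
    return np.array(out)
def fitl(P): # P world Nx3 ->point,dir
    x,y,_,_=0,0,0,0
    l=cv2.fitLine(P[:,:2].astype(np.float32),cv2.DIST_HUBER,0,0.01,0.001).ravel()
    r=(P[:,:2]-l[2:])@np.array([-l[1],l[0]])
    return l[2:],l[:2]*np.sign(l[0] if abs(l[0])>abs(l[1]) else l[1]),r.std()
def inter(L,M):
    A=np.c_[L[1],-M[1]]; s=np.linalg.solve(A,M[0]-L[0]); return L[0]+s[0]*L[1]
E
cat > m2.py <<'E'
from m1 import *
# long cartridge, top face z=.024
for nm,c,g,qs in (("top",d,gt,dict(nose=([394.5,200.5],[409,198]),right=([409,198],[420.5,242.5]),left=([394.5,201.5],[406,247]),rear=([407,247],[421,242.5]))),
               ("scene",e,gs,dict(nose=([376.5,252],[389,258.5]),left=([376.5,252],[355,288.5]),right=([389.5,258.5],[367.5,296]),rear=([355,290],[367,295.5])))):
    L={}
    for k,(a,b) in qs.items():
        P=edge(g,a,b,w=2.5)
        L[k]=fitl(plane(c,P,0.024))
        l=L[k]; print(nm,k,l[0],"ang",np.degrees(np.arctan2(l[1][1],l[1][0])).round(2),"std mm",(l[2]*1e3).round(2))
    for k in ("nose","rear"):
        for s in ("left","right"): print(nm,k,s,inter(L[k],L[s]))
E
python3 m2.py
```

```text
top nose [ 0.5311 -0.2555] ang 103.21 std mm 0.74
top right [ 0.4666 -0.2908] ang 13.48 std mm 1.06
top left [ 0.4726 -0.2477] ang 12.79 std mm 0.84
top rear [ 0.4031 -0.2865] ang 102.75 std mm 0.77
top nose left [ 0.5264 -0.2355]
top nose right [ 0.5355 -0.2743]
top rear left [ 0.3982 -0.2646]
top rear right [ 0.4073 -0.305 ]
scene nose [ 0.5327 -0.2546] ang 103.02 std mm 0.64
scene left [ 0.465  -0.2484] ang 13.45 std mm 0.39
scene right [ 0.4777 -0.2875] ang 12.84 std mm 0.68
scene rear [ 0.4059 -0.2848] ang 102.1 std mm 0.48
scene nose left [ 0.5278 -0.2334]
scene nose right [ 0.5372 -0.2739]
scene rear left [ 0.4014 -0.2636]
scene rear right [ 0.4098 -0.3029]
```

```bash
cat > m3.py <<'E'
from m1 import *
def blob(g,p,r=3.2,dark=True):
    p=np.array(p,float)
    for _ in range(5):
        yy,xx=np.mgrid[0:g.shape[0],0:g.shape[1]]
        m=(xx-p[0])**2+(yy-p[1])**2<=r*r
        v=g[m]; ref=np.percentile(v,85 if dark else 15); w=np.clip((ref-v) if dark else (v-ref),0,None)
        p=np.array([(xx[m]*w).sum(),(yy[m]*w).sum()])/w.sum()
    return p
S=blob(gt,[284.5,168.7],4); Ss=blob(gs,[316.5,174],4)
print("screw px",S,Ss)
H=[blob(gt,p,2.8) for p in ([270.3,146],[298.3,144.5],[271.5,175],[299.7,173.7])]
print("holes px",np.array(H))
W=plane(d,np.array(H),0.008); print("holes world z.008\n",W)
m0=(W[0]+W[1])/2;m1=(W[2]+W[3])/2; print("mid",m0,m1,"yaw deg",np.degrees(np.arctan2(*(m0-m1)[[1,0]])), "len",np.linalg.norm(m0-m1),"w",np.linalg.norm(W[0]-W[1]))
print("screw z.052 top",plane(d,[S],0.052),"scene",plane(e,[Ss],0.052))
Hs=[blob(gs,p,2.5) for p in ([342,175],[324.8,190.3])]
print("scene holes",Hs,plane(e,np.array(Hs),0.008))
c1,v1=ray(d,[S]);c2,v2=ray(e,[Ss])
A=np.c_[v1[0],-v2[0]];s=np.linalg.lstsq(A,c2-c1,rcond=None)[0];print("tri",c1+s[0]*v1[0],c2+s[1]*v2[0])
for nm,z,a,b in (("footL",.008,[267,142],[269,180]),("footR",.008,[302,139],[303.3,178]),("roofR",.041,[314.7,138],[316,176]),):
    pass
E
python3 m3.py
```

```text
screw px [284.2395 168.2329] [316.6584 173.43  ]
holes px [[268.0713 146.0416]
 [301.844  143.9918]
 [267.0731 175.0902]
 [303.4569 173.1705]]
holes world z.008
 [[0.6855 0.114  0.008 ]
 [0.6908 0.0184 0.008 ]
 [0.6016 0.1158 0.008 ]
 [0.6065 0.0138 0.008 ]]
mid [0.6881 0.0662 0.008 ] [0.604  0.0648 0.008 ] yaw deg 0.9325833223982068 len 0.08412163707710073 w 0.09573868535723634
screw z.052 top [[0.6112 0.0649 0.052 ]] scene [[0.6127 0.0659 0.052 ]]
scene holes [array([344.6673, 172.1617]), array([324.8357, 190.2354])] [[0.709  0.034  0.008 ]
 [0.6094 0.0278 0.008 ]]
tri [0.6107 0.0647 0.0543] [0.611  0.0644 0.0544]
```

```bash
cat > m4.py <<'E'
from m1 import *
import math
def L(c,g,z,a,b,w=2,m=.12):
    l=fitl(plane(c,edge(g,a,b,w=w,m=m),z)); return l
def show(nm,l): print(nm,l[0],"ang",np.degrees(np.arctan2(l[1][1],l[1][0])).round(2),"std mm",(l[2]*1e3).round(2))
fL=L(d,gt,.008,[266.7,142],[268.7,180]); fR=L(d,gt,.008,[301.8,140],[303.3,178])
rR=L(d,gt,.041,[314.7-20,138],[316-20,176]) if 0 else None
show("footL",fL);show("footR",fR)
# back edge of roof, window front edge, window sides
bk=L(d,gt,.041,[273,138],[294,137]);show("roof back",bk)
wf=L(d,gt,.041,[277,161],[291.5,161],w=2);show("window front",wf)
wl=L(d,gt,.041,[276.8,150],[277.2,160.5],w=1.5);show("win left",wl)
ff=L(d,gt,.043,[277,184],[296,183],w=2);show("flare front bottom?",ff)
fs=L(e,gs,.008,[347,175],[325,195.5],w=2);show("scene footR",fs)
rl=L(e,gs,.041,[327,155],[303,175.5],w=2);show("scene roofL",rl)
rb=L(e,gs,.041,[328.5,155],[342,164],w=2);show("scene roofback",rb)
rr=L(e,gs,.041,[342.5,165],[321,184],w=1.5);show("scene roofR",rr)
E
python3 m4.py
```

```text
footL [0.6537 0.1166] ang 3.2 std mm 0.64
footR [0.6472 0.0179] ang 2.7 std mm 0.75
roof back [0.7023 0.0729] ang 93.69 std mm 0.77
window front [0.6327 0.0695] ang 89.19 std mm 0.31
win left [0.6502 0.0892] ang 1.98 std mm 0.1
flare front bottom? [0.5706 0.0591] ang 90.54 std mm 0.45
scene footR [0.6498 0.0192] ang 3.45 std mm 0.48
scene roofL [0.6427 0.1004] ang 3.23 std mm 0.89
scene roofback [0.7046 0.0773] ang 93.98 std mm 0.73
scene roofR [0.6497 0.0386] ang 2.34 std mm 0.63
```

Run:
```python
from h import *
d=cam("top"); e=cam("scene")
crop(d,262,130,308,190,10,"pics/t_house2.png",5)
crop(e,296,148,352,204,10,"pics/s_house2.png",5)
```

```text
(no output)
```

View pics/t_house2.png

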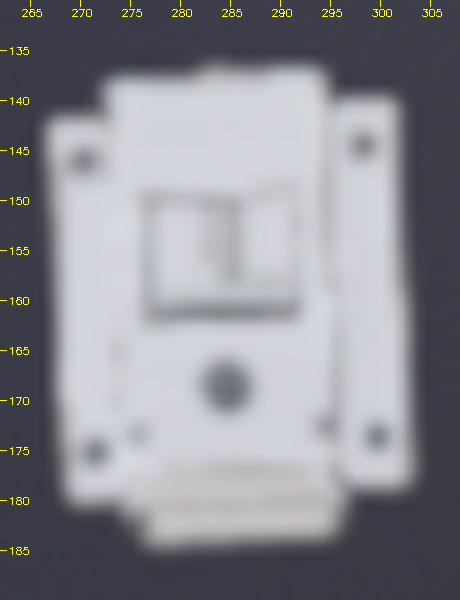

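View pics/s_house2.png

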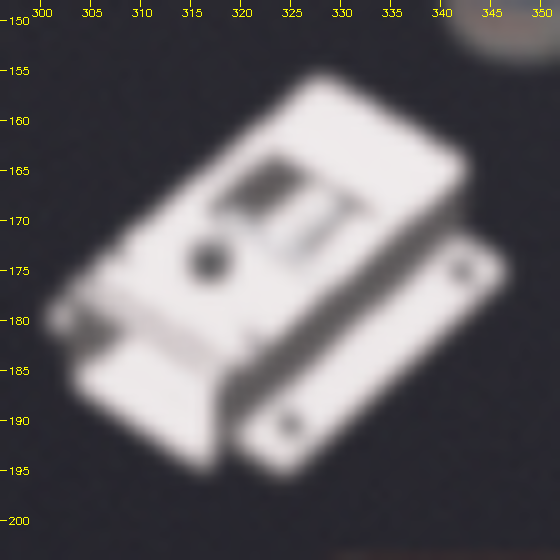

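```bash
cat >> h.py <<'E'
from scipy.spatial.transform import Rotation as Ro
def Rdown(yawx_deg):
    """tool z down; tool y axis at yawx-90 deg (jaws across an item whose x axis is at yawx)"""
    a=np.radians(yawx_deg-90); y=np.array([np.cos(a),np.sin(a),0]); z=np.array([0,0,-1.]); x=np.cross(y,z)
    return Ro.from_matrix(np.c_[x,y,z])
def rel(p0,R0,p1,R1):
    s=R0.inv().apply(np.asarray(p1)-np.asarray(p0))/0.5
    t=(R0.inv()*R1).as_rotvec()/(np.pi/4)
    return np.round(np.r_[s,t],4)
def now():
    s=read_state(); return np.array(s['tool_pos']),Ro.from_rotvec(s['orientation']),s
E
python3 - <<'E'
from h import *
np.set_printoptions(suppress=True,precision=4)
p,R,s=now()
print(R.as_matrix())
print("total",rel(p,R,[.4315,-.2777,.26],Rdown(13.1)), Rdown(13.1).as_matrix())
d=cam("top"); print("strip",plane(d,[[405,192]],0.05),plane(d,[[405,192]],0.024),plane(d,[[405,192]],0.1))
print("screwdriver",plane(d,[[266,265],[337,266]],0.02))
# plan waypoints with constant turn about tool z, computing in tool frame at each call start
a0=Ro.from_matrix(R.as_matrix())
pts=[([.33,.28,.40],40),([.42,0.0,.40],40),([.43,-.25,.36],40)]
p0,R0=np.array([.254,.543,.405]),Rdown(65+90)
for q,t in pts:
    R1=R0*Ro.from_rotvec([0,0,np.radians(t)]); print(rel(p0,R0,q,R1)); p0,R0=np.array(q),R1
E
```

```text
[[-0.9057  0.4239  0.    ]
 [ 0.4239  0.9057  0.    ]
 [-0.      0.     -1.    ]]
total [-1.0171 -1.3372  0.2895  0.0001 -0.0001  3.1515] [[ 0.974   0.2267  0.    ]
 [ 0.2267 -0.974   0.    ]
 [ 0.      0.     -1.    ]]
strip [[ 0.5445 -0.2619  0.05  ]] [[ 0.5489 -0.2664  0.024 ]] [[ 0.5359 -0.253   0.1   ]]
screwdriver [[ 0.3511  0.1151  0.02  ]
 [ 0.3478 -0.0768  0.02  ]]
[-0.3601 -0.4125  0.01    0.      0.      0.8889]
[-0.5836 -0.0735  0.      0.      0.      0.8889]
[-0.4778  0.1487  0.08    0.      0.      0.8889]
```

{"op": "send_rows", "data": {"rows": [[-0.36, -0.41, 0.01, 0, 0, 0.89, 0], [-0.36, -0.41, 0.01, 0, 0, 0.89, 0], [-0.36, -0.41, 0.01, 0, 0, 0.89, 0], [-0.36, -0.41, 0.01, 0, 0, 0.89, 0], [-0.36, -0.41, 0.01, 0, 0, 0.89, 0], [-0.36, -0.41, 0.01, 0, 0, 0.89, 0], [-0.36, -0.41, 0.01, 0, 0, 0.89, 0]]}}

```text
t: 1.35
tool_pos: [0.3312, 0.2792, 0.4]
orientation: [1.695, 2.644, 0.001]
force: [-0.7, 0.9, 0.1]
opening: 0.093
```

{"op": "send_rows", "data": {"rows": [[-0.58, -0.07, 0, 0, 0, 0.89, 0], [-0.58, -0.07, 0, 0, 0, 0.89, 0], [-0.58, -0.07, 0, 0, 0, 0.89, 0], [-0.58, -0.07, 0, 0, 0, 0.89, 0], [-0.58, -0.07, 0, 0, 0, 0.89, 0], [-0.58, -0.07, 0, 0, 0, 0.89, 0], [-0.58, -0.07, 0, 0, 0, 0.89, 0]]}}

```text
t: 2.05
tool_pos: [0.4218, 0.0004, 0.3999]
orientation: [2.499, 1.902, -0.0]
force: [0.2, 0.2, 0.0]
opening: 0.0928
```

{"op": "send_rows", "data": {"rows": [[-0.48, 0.15, 0.08, 0, 0, 0.89, 0], [-0.48, 0.15, 0.08, 0, 0, 0.89, 0], [-0.48, 0.15, 0.08, 0, 0, 0.89, 0], [-0.48, 0.15, 0.08, 0, 0, 0.89, 0], [-0.48, 0.15, 0.08, 0, 0, 0.89, 0], [-0.48, 0.15, 0.08, 0, 0, 0.89, 0], [-0.48, 0.15, 0.08, 0, 0, 0.89, 0]]}}

```text
t: 2.75
tool_pos: [0.4307, -0.2477, 0.3591]
orientation: [-2.997, -0.937, 0.001]
force: [-0.0, 0.1, -0.8]
opening: 0.0926
```

Run:
```python
from h import *
np.set_printoptions(suppress=True,precision=4)
p,R,s=now()
print(p,R.as_matrix(),s['q'])
print(rel(p,R,[.4315,-.2777,.26],Rdown(13.1)))
```

```text
[ 0.4307 -0.2477  0.3591] [[ 0.8217  0.5698 -0.001 ]
 [ 0.5698 -0.8217  0.0015]
 [ 0.0001 -0.0018 -1.    ]] [-0.6254 -0.125   1.8278  0.0007  1.4405  0.339 ]
[-0.0329  0.0507  0.1981 -0.0022  0.0003  0.4809]
```

{"op": "send_rows", "data": {"rows": [[-0.033, 0.051, 0.12, 0, 0, 0.481, 0], [-0.033, 0.051, 0.16, 0, 0, 0.481, 0], [-0.033, 0.051, 0.198, 0, 0, 0.481, 0], [-0.033, 0.051, 0.198, 0, 0, 0.481, 0], [-0.033, 0.051, 0.198, 0, 0, 0.481, 0]]}}

```text
t: 3.25
tool_pos: [0.432, -0.2765, 0.2615]
orientation: [-3.12, -0.367, -0.001]
force: [0.4, -0.5, 0.4]
opening: 0.0927
```

Run:
```python
from h import *
np.set_printoptions(suppress=True,precision=4)
p,R,s=now()
print(p,R.as_matrix(),s['q'],s['force'])
print(rel(p,R,[.4315,-.2777,.215],Rdown(13.1)))
d=cam("top");e=cam("scene")
crop(d,370,185,450,265,7,"pics/t_hov.png");crop(e,320,230,400,310,7,"pics/s_hov.png")
```

```text
[ 0.432  -0.2765  0.2615] [[ 0.9727  0.2321  0.0003]
 [ 0.2321 -0.9727  0.0003]
 [ 0.0004 -0.0003 -1.    ]] [-0.6695  0.0141  1.8801  0.0005  1.2473  0.6669] [ 0.3955 -0.4764  0.4021]
[-0.0016  0.0021  0.093  -0.0003 -0.0005  0.0071]
```

View pics/t_hov.png

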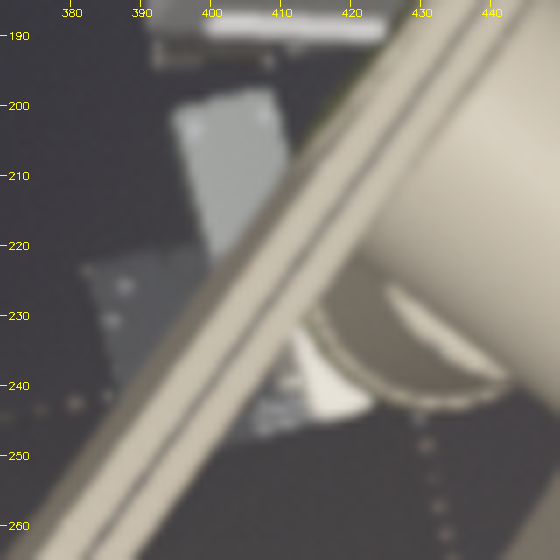

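View pics/s_hov.png

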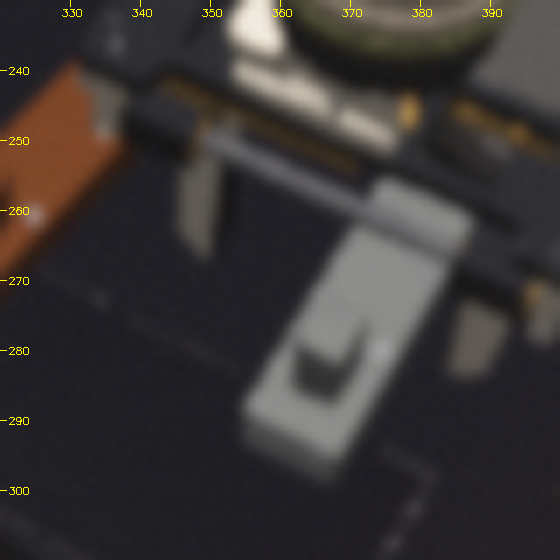

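{"op": "send_rows", "data": {"rows": [[-0.002, 0.002, 0.05, 0, 0, 0.007, 0], [-0.002, 0.002, 0.08, 0, 0, 0.007, 0], [-0.002, 0.002, 0.093, 0, 0, 0.007, 0], [-0.002, 0.002, 0.093, 0, 0, 0.007, 0], [-0.002, 0.002, 0.093, 0, 0, 0.007, 0]]}}

```text
t: 3.85
tool_pos: [0.4307, -0.2793, 0.2149]
orientation: [3.122, 0.351, 0.001]
force: [-0.2, -0.3, -0.4]
opening: 0.0929
```

Run:
```python
from h import *
np.set_printoptions(suppress=True,precision=4)
p,R,s=now()
print(p,R.as_matrix()[:,1],s['q'],s['force'])
print(rel(p,R,[.4315,-.2777,.215],Rdown(13.1)))
e=cam("scene")
crop(e,320,230,400,310,7,"pics/s_dn.png")
```

```text
[ 0.4307 -0.2793  0.2149] [ 0.222  -0.975   0.0004] [-0.6753  0.0793  1.9071  0.      1.1546  0.6716] [-0.1863 -0.2792 -0.3601]
[ 0.0023 -0.0028 -0.0002  0.0005 -0.0005 -0.0061]
```

View pics/s_dn.png

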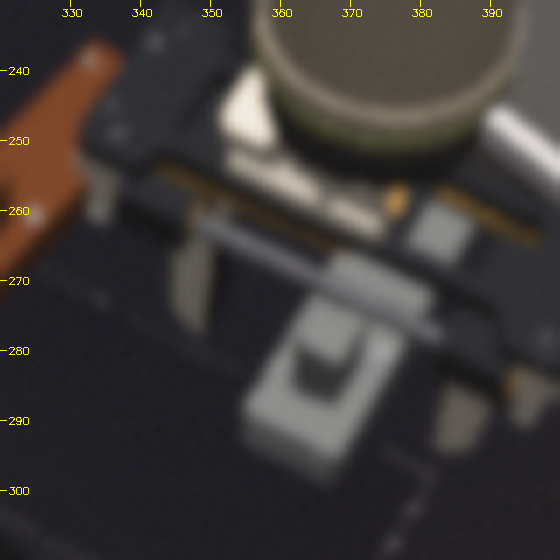

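Run:
```python
from h import *
np.set_printoptions(suppress=True,precision=4)
p,R,s=now()
e=cam("scene")
L=[]
for w in(.0465+.009,-.0465-.009):
    for dx in(-.0075,.0075):
        L.append(p+R.apply([dx,w,.186]))
print("tips",proj(e,L).round(1))
c=np.array([.4315,-.2777,0]);Rc=Ro.from_euler('z',13.1,degrees=True)
B=[[-12,-10,24],[-12,10,24],[-12,10,58],[-12,-10,58],[12,10,58],[12,-10,58]]
print("block",proj(e,[c+Rc.apply(np.array(b)/1e3) for b in B]).round(1))
im=e['img']
crop(e,340,260,395,305,14,"pics/s_dn2.png",5)
```

```text
tips [[384.4 295.2]
 [386.9 290.8]
 [346.1 276.3]
 [348.7 272.1]]
block [[367.1 289.1]
 [360.2 285.7]
 [361.3 278.8]
 [368.4 282.2]
 [365.5 271.9]
 [372.5 275.2]]
```

View pics/s_dn2.png

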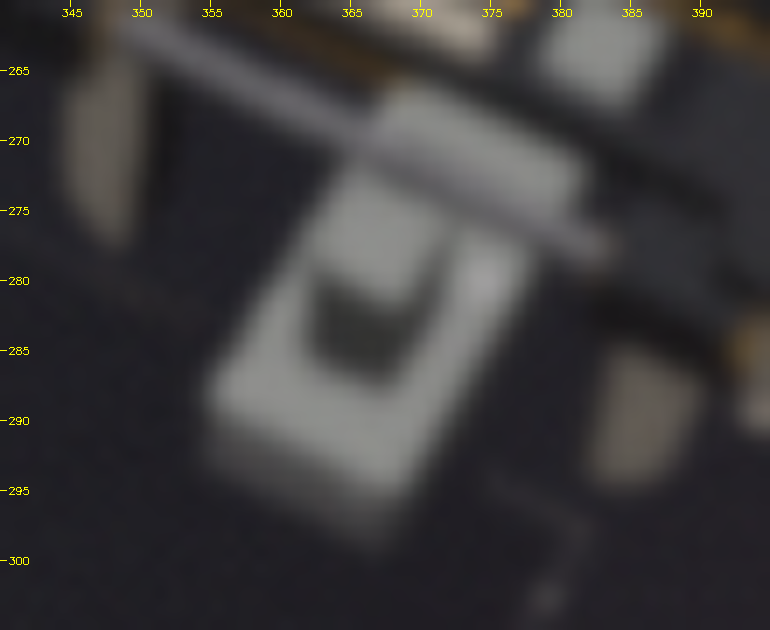

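{"op": "send_rows", "data": {"rows": [[0.004, -0.003, 0, 0, 0, -0.006, 0], [0.004, -0.003, 0, 0, 0, -0.006, 0.4], [0.004, -0.003, 0, 0, 0, -0.006, 0.6], [0.004, -0.003, 0, 0, 0, -0.006, 1], [0.004, -0.003, 0, 0, 0, -0.006, 1], [0.004, -0.003, 0, 0, 0, -0.006, 1], [0.004, -0.003, 0, 0, 0, -0.006, 1], [0.004, -0.003, 0, 0, 0, -0.006, 1], [0.004, -0.003, 0, 0, 0, -0.006, 1], [0.004, -0.003, 0, 0, 0, -0.006, 1]], "grip_force": 45}}

```text
t: 4.95
tool_pos: [0.432, -0.2773, 0.2143]
orientation: [3.121, 0.358, 0.0]
force: [0.2, -0.2, -0.6]
opening: 0.0257
```

Run:
```python
from h import *
np.set_printoptions(suppress=True,precision=4)
p,R,s=now()
print(p,R.as_matrix()[:,1],s['opening'],s['force'],s['wrist_torque'])
e=cam("scene")
crop(e,340,260,395,305,14,"pics/s_gr.png",5)
```

```text
[ 0.432  -0.2773  0.2143] [ 0.2262 -0.9741  0.    ] 0.025702948594121082 [ 0.1725 -0.1701 -0.6317] [-0.0948  0.1447 -0.0073]
```

View pics/s_gr.png

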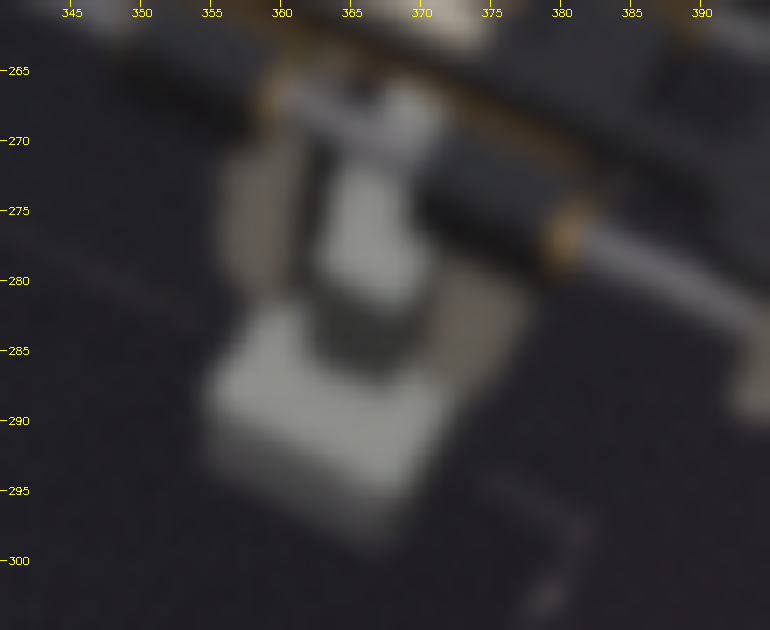

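Fingers are almost at the block (opening 26 mm, still closing); I let them close fully.

{"op": "send_rows", "data": {"rows": [[0, 0, 0, 0, 0, 0, 1], [0, 0, 0, 0, 0, 0, 1], [0, 0, 0, 0, 0, 0, 1], [0, 0, 0, 0, 0, 0, 1]], "grip_force": 45}}

```text
t: 5.4
tool_pos: [0.432, -0.2773, 0.2142]
orientation: [3.121, 0.358, -0.0]
force: [0.4, -0.5, -0.7]
opening: 0.0198
```

Run:
```python
from h import *
np.set_printoptions(suppress=True,precision=4)
p,R,s=now()
print(p,R.as_matrix()[:,1],s['opening'],s['force'],s['wrist_torque'])
```

```text
[ 0.432  -0.2773  0.2142] [ 0.2262 -0.9741  0.    ] 0.019844362404272814 [ 0.4433 -0.539  -0.6589] [-0.1226  0.1618 -0.0156]
```

{"op": "send_rows", "data": {"rows": [[-0.01, 0, -0.01, 0, 0, 0, 1], [-0.03, 0, -0.03, 0, 0, 0, 1], [-0.06, 0, -0.06, 0, 0, 0, 1], [-0.08, 0, -0.1, 0, 0, 0, 1], [-0.08, 0, -0.14, 0, 0, 0, 1], [-0.08, 0, -0.17, 0, 0, 0, 1], [-0.08, 0, -0.18, 0, 0, 0, 1], [-0.08, 0, -0.18, 0, 0, 0, 1], [-0.08, 0, -0.18, 0, 0, 0, 1]]}}

```text
t: 6.3
tool_pos: [0.3927, -0.2861, 0.3034]
orientation: [-3.12, -0.358, 0.001]
force: [-0.3, -0.3, -1.2]
opening: 0.0197
```

Run:
```python
from h import *
np.set_printoptions(suppress=True,precision=4)
p,R,s=now()
print(p,R.as_matrix()[:,1],s['opening'],s['force'],s['wrist_torque'])
d=cam("top");e=cam("scene")
crop(d,360,180,450,270,6,"pics/t_lift.png");crop(e,310,220,400,310,6,"pics/s_lift.png")
```

```text
[ 0.3927 -0.2861  0.3034] [ 0.2263 -0.9741 -0.001 ] 0.019692860059075955 [-0.3172 -0.3067 -1.1839] [-0.0257  0.2017  0.0329]
```

View pics/s_lift.png

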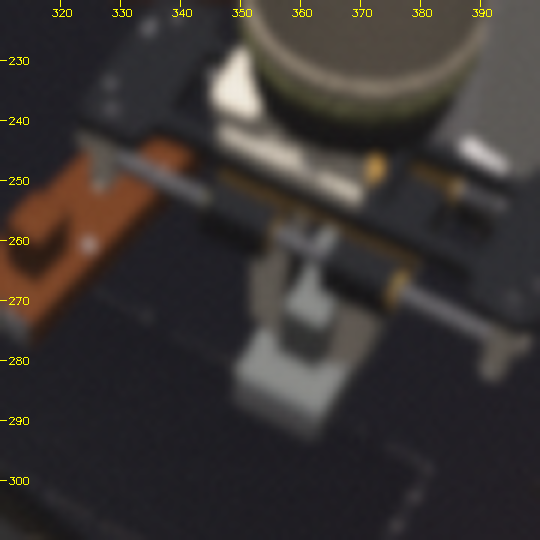

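Run:
```python
from h import *
np.set_printoptions(suppress=True,precision=4)
p,R,s=now()
print(rel(p,R,[.4563,.0567,.3034],Rdown(3.1)))
```

```text
[ 0.279  -0.6388 -0.0001 -0.002   0.0018  0.2218]
```

{"op": "send_rows", "data": {"rows": [[0.02, -0.05, 0, 0, 0, 0.02, 1], [0.06, -0.13, 0, 0, 0, 0.05, 1], [0.1, -0.22, 0, 0, 0, 0.08, 1], [0.14, -0.31, 0, 0, 0, 0.11, 1], [0.18, -0.4, 0, 0, 0, 0.14, 1], [0.22, -0.49, 0, 0, 0, 0.17, 1], [0.25, -0.57, 0, 0, 0, 0.2, 1], [0.27, -0.62, 0, 0, 0, 0.22, 1], [0.279, -0.639, 0, 0, 0, 0.222, 1], [0.279, -0.639, 0, 0, 0, 0.222, 1], [0.279, -0.639, 0, 0, 0, 0.222, 1]]}}

```text
t: 7.5
tool_pos: [0.4565, 0.0557, 0.3037]
orientation: [3.14, 0.085, -0.002]
force: [-0.2, 0.2, -1.3]
opening: 0.0196
```

Run:
```python
from h import *
np.set_printoptions(suppress=True,precision=4)
p,R,s=now()
print(p,R.as_matrix(),s['opening'],s['force'],s['wrist_torque'])
print(rel(p,R,[.4563,.0567,.2245],Rdown(3.1)))
d=cam("top");e=cam("scene")
crop(d,250,120,330,260,4,"pics/t_pre.png");crop(e,270,140,350,240,6,"pics/s_pre.png")
```

```text
[0.4565 0.0557 0.3037] [[ 0.9985  0.0542 -0.0011]
 [ 0.0542 -0.9985 -0.0006]
 [-0.0012  0.0005 -1.    ]] 0.01960442732596314 [-0.1701  0.1752 -1.3109] [-0.0279  0.2206 -0.0208]
[-0.0001 -0.0021  0.1584  0.0007  0.0015  0.0002]
```

View pics/s_pre.png

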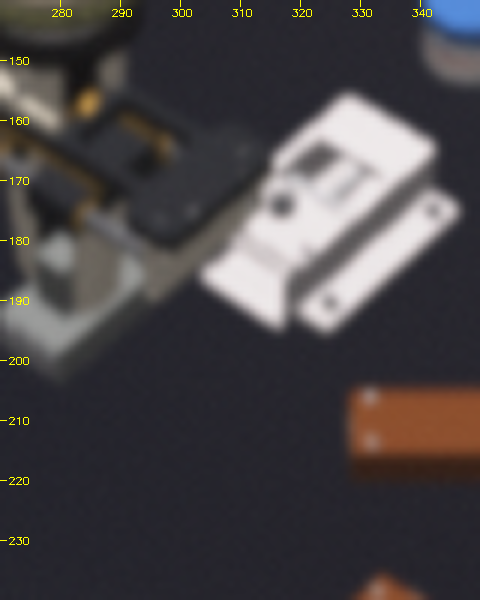

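View pics/t_pre.png

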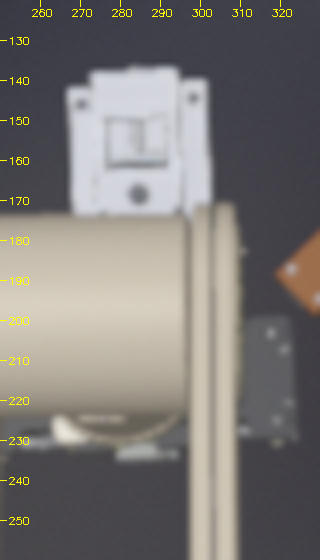

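{"op": "send_rows", "data": {"rows": [[0, -0.002, 0.05, 0.001, 0.001, 0, 1], [0, -0.002, 0.1, 0.001, 0.001, 0, 1], [0, -0.002, 0.14, 0.001, 0.001, 0, 1], [0, -0.002, 0.16, 0.001, 0.001, 0, 1], [0, -0.002, 0.16, 0.001, 0.001, 0, 1], [0, -0.002, 0.16, 0.001, 0.001, 0, 1]]}}

```text
t: 8.2
tool_pos: [0.457, 0.0569, 0.2249]
orientation: [-3.14, -0.083, -0.002]
force: [0.7, -0.1, -1.1]
opening: 0.0196
```

Run:
```python
from h import *
np.set_printoptions(suppress=True,precision=4)
p,R,s=now()
print(p,R.as_matrix(),s['opening'],s['force'],s['wrist_torque'])
d=cam("top");e=cam("scene")
crop(d,250,120,330,260,4,"pics/t_pre2.png");crop(e,265,150,335,220,8,"pics/s_pre2.png")
# predicted cartridge corners in scene view, cart origin from TCP (block centre at TCP)
Rc=Ro.from_euler('z',3.1,degrees=True)
o=np.array([p[0],p[1],p[2]-.2142])-Rc.apply([-.037,0,0])
for nm,q in dict(noseR_top=[65,-20,24],noseL_top=[65,20,24],noseR_bot=[65,-20,0],rearR_top=[-65,-20,24],rearR_bot=[-65,-20,0],rearL_top=[-65,20,24]).items():
    P=o+Rc.apply(np.array(q)/1e3); print(nm,P,proj(e,P).round(1),proj(d,P).round(1))
```

```text
[0.457  0.0569 0.2249] [[ 0.9986  0.053   0.0014]
 [ 0.053  -0.9986  0.0008]
 [ 0.0014 -0.0007 -1.    ]] 0.01960876167937733 [ 0.7463 -0.1413 -1.0529] [ 0.0118  0.1917 -0.0208]
noseR_top [0.5599 0.0425 0.0347] [[310.2 190.7]] [[292.7 187.9]]
noseL_top [0.5578 0.0824 0.0347] [[300.1 184.2]] [[278.1 188.7]]
noseR_bot [0.5599 0.0425 0.0107] [[310.2 196. ]] [[293.1 189.4]]
rearR_top [0.4301 0.0354 0.0347] [[280.7 216.7]] [[295.2 235.3]]
rearR_bot [0.4301 0.0354 0.0107] [[281.  221.9]] [[295.6 236.1]]
rearL_top [0.4279 0.0754 0.0347] [[270.4 209.6]] [[280.4 236.2]]
```

View pics/s_pre2.png

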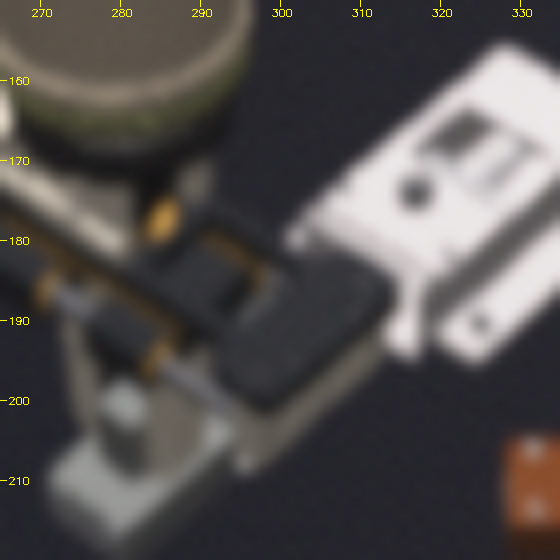

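View pics/t_pre2.png

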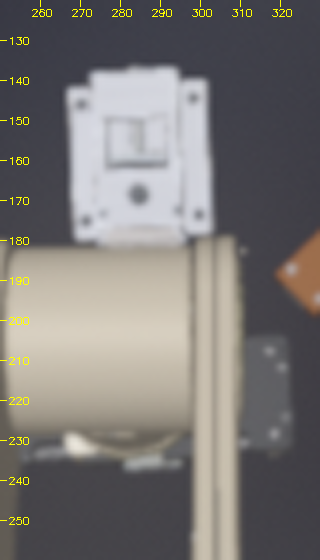

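```bash
cat > m5.py <<'E'
from m1 import *
from h import *
p,R,s=now()
Rc=Ro.from_euler('z',np.degrees(np.arctan2(R.as_matrix()[1,0],R.as_matrix()[0,0])),degrees=True)
o=np.array([p[0],p[1],p[2]-.2142])-Rc.apply([-.037,0,0])
zt=o[2]+.024
print("cart pred",o,"yaw",Rc.as_euler('xyz',degrees=True)[2])
def chk(nm,a,b,w=2,m=.1):
    pts=edge(gs,a,b,w=w,m=m); l=fitl(plane(e,pts,zt)); q=Rc.inv().apply(np.r_[l[0],zt]-o)
    print(nm,"in pred cart frame mm",q*1e3,"ang",np.degrees(np.arctan2(l[1][1],l[1][0])),"std",l[2]*1e3, pts[0],pts[-1])
chk("rear",[271,210.7],[279.5,216])
chk("right",[281,215],[291,206],w=2)
chk("left",[271,208],[275,204.5],w=1.5)
crop(e,265,190,300,225,16,"pics/s_pre3.png",5)
# occluder check
for z in(.12,.14):print(proj(e,[p+R.apply([0,.094,.225-z]),p+R.apply([.0375,.094,.225-z]),p+R.apply([-.0375,.094,.225-z])]).round(1))
E
python3 m5.py
```

```text
cart pred [0.4942 0.0594 0.0113] yaw 3.0833752568174972
rear in pred cart frame mm [-65.7892   3.0444  24.    ] ang 99.331215 std 0.8612540183777904 [271.7458 211.3971] [278.8109 215.2119]
right in pred cart frame mm [-39.3376 -19.0308  24.    ] ang 0.023635758 std 0.5764738570986888 [282.215  214.3389] [290.6377 207.6086]
left in pred cart frame mm [-50.4944  22.1889  24.    ] ang 3.8376043 std 0.7901569813048818 [271.2459 207.4738] [274.7391 205.009 ]
[[306.8 204.4]
 [315.8 196.3]
 [297.6 212.6]]
[[306.8 199.5]
 [315.9 191.5]
 [297.5 207.8]]
```

View pics/s_pre3.png

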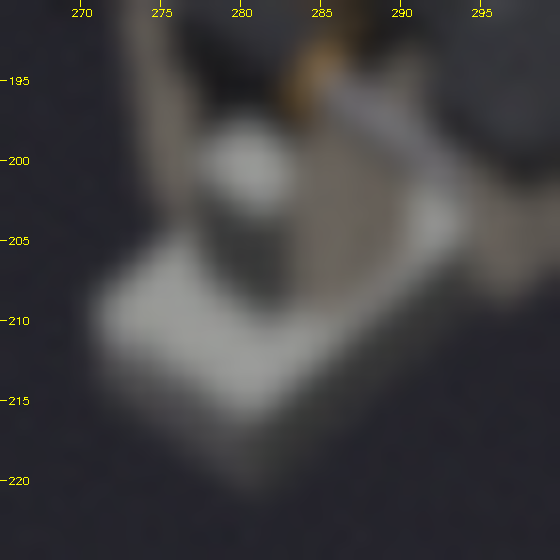

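{"op": "send_rows", "data": {"rows": [[0.01, 0.001, 0.002, 0, 0, 0, 1], [0.02, 0.001, 0.002, 0, 0, 0, 1], [0.03, 0.001, 0.002, 0, 0, 0, 1], [0.04, 0.001, 0.002, 0, 0, 0, 1], [0.05, 0.001, 0.002, 0, 0, 0, 1], [0.06, 0.001, 0.002, 0, 0, 0, 1], [0.06, 0.001, 0.002, 0, 0, 0, 1]]}}

```text
t: 9.1
tool_pos: [0.4873, 0.0586, 0.2233]
orientation: [-3.14, -0.085, -0.002]
force: [-0.2, -0.4, -2.1]
opening: 0.0194
```

```bash
cat > st.py <<'E'
from h import *
np.set_printoptions(suppress=True,precision=4)
F=[];T=[]
p,R,s=now()
Rh=Ro.from_euler('z',3.1,degrees=True); O=np.array([.646,.0667,0])
q=Rh.inv().apply(p-O)*1e3
print("TCP hous mm",q,"nose",q[0]+102,"bottom",(p[2]-.2142)*1e3,"yaw",np.degrees(np.arctan2(R.as_matrix()[1,0],R.as_matrix()[0,0])),"tilt",R.as_matrix()[:2,2])
print("t",s['t'],"F hous",Rh.inv().apply(s['force']),"T",Rh.inv().apply(s['wrist_torque']),"open",s['opening'])
E
python3 st.py
```

```text
TCP hous mm [-158.9572    0.4621  223.3434] nose -56.95718235354974 bottom 9.143384008394012 yaw 3.0881071607276054 tilt [0.0011 0.0008]
t 9.1 F hous [-0.2486 -0.4343 -2.1014] T [0.0685 0.2216 0.0343] open 0.019432676432081443
```

{"op": "send_rows", "data": {"rows": [[0.008, 0, 0, 0, 0, 0, 1], [0.016, 0, 0, 0, 0, 0, 1], [0.024, 0, 0, 0, 0, 0, 1], [0.032, 0, 0, 0, 0, 0, 1], [0.04, 0, 0, 0, 0, 0, 1], [0.04, 0, 0, 0, 0, 0, 1]]}}

```text
t: 9.7
tool_pos: [0.5071, 0.0596, 0.2234]
orientation: [-3.14, -0.085, -0.002]
force: [0.5, 0.3, -2.5]
opening: 0.0198
```

```bash
python3 st.py
```

```text
TCP hous mm [-139.0876    0.4329  223.3922] nose -37.087633063686184 bottom 9.1921667380008 yaw 3.0847170108805737 tilt [0.0012 0.0008]
t 9.7 F hous [ 0.5638  0.3133 -2.5033] T [ 0.0222  0.1755 -0.01  ] open 0.0197525755085786
```

Run:
```python
from h import *
d=cam("top");e=cam("scene")
crop(d,255,130,315,200,8,"pics/t_in1.png");crop(e,270,145,350,215,8,"pics/s_in1.png")
for i in range(3):
    print(np.round(read_state()['force'],2)); cam("top")
```

```text
[-0.37  0.11 -1.75]
[ 0.57 -0.75 -2.1 ]
[-0.34  0.91 -1.74]
```

View pics/s_in1.png

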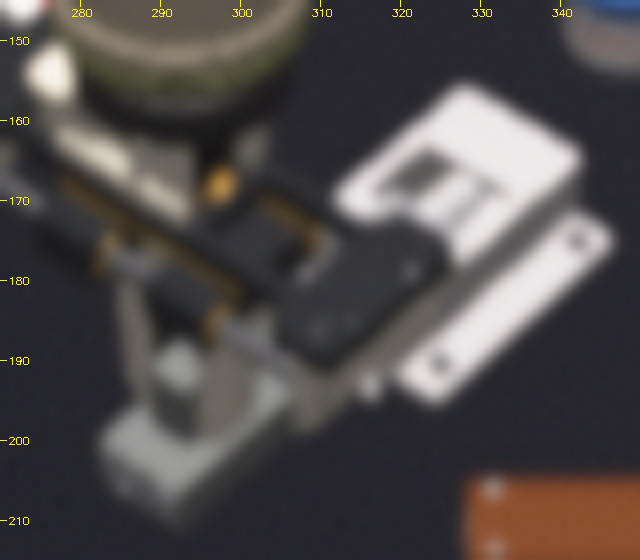

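View pics/t_in1.png

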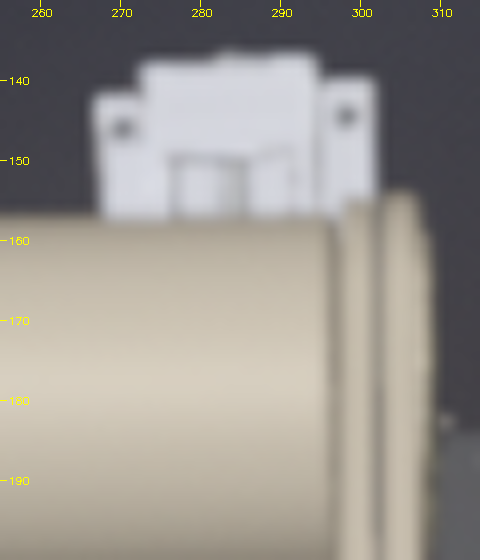

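{"op": "send_rows", "data": {"rows": [[0.006, 0, 0, 0, 0, 0, 1], [0.012, 0, 0, 0, 0, 0, 1], [0.018, 0, 0, 0, 0, 0, 1], [0.024, 0, 0, 0, 0, 0, 1], [0.024, 0, 0, 0, 0, 0, 1]], "grip_force": 50}}

```text
t: 10.45
tool_pos: [0.519, 0.0603, 0.2234]
orientation: [-3.14, -0.085, -0.002]
force: [-0.5, 0.2, -1.1]
opening: 0.0195
```

```bash
cat > fav.py <<'E'
from h import *
np.set_printoptions(suppress=True,precision=3)
Rh=Ro.from_euler('z',3.1,degrees=True)
F=[];T=[]
for i in range(6):
    s=read_state(); F.append(Rh.inv().apply(s['force']));T.append(Rh.inv().apply(s['wrist_torque'])); cam("scene")
print("mean F hous",np.mean(F,0),"sd",np.std(F,0),"T",np.mean(T,0))
E
python3 st.py; python3 fav.py
```

```text
TCP hous mm [-127.1559    0.4501  223.3835] nose -25.15593834141825 bottom 9.183531463607231 yaw 3.084732307772059 tilt [0.0011 0.0008]
t 10.45 F hous [-0.4891  0.2146 -1.0854] T [0.0799 0.2319 0.0019] open 0.019460523032392284
mean F hous [ 0.246  0.2   -1.537] sd [0.512 0.549 0.304] T [0.031 0.213 0.006]
```

{"op": "send_rows", "data": {"rows": [[0.004, 0, 0, 0, 0, 0, 1], [0.008, 0, 0, 0, 0, 0, 1], [0.012, 0, 0, 0, 0, 0, 1], [0.016, 0, 0, 0, 0, 0, 1], [0.02, 0, 0, 0, 0, 0, 1], [0.02, 0, 0, 0, 0, 0, 1]]}}

```text
t: 11.35
tool_pos: [0.5288, 0.0608, 0.2233]
orientation: [-3.14, -0.085, -0.002]
force: [-0.6, 0.2, -1.9]
opening: 0.02
```

```bash
python3 st.py; python3 fav.py
```

```text
TCP hous mm [-117.3297    0.4273  223.343 ] nose -15.329719021572387 bottom 9.143028008296723 yaw 3.084909817267449 tilt [0.0009 0.0008]
t 11.35 F hous [-0.5873  0.2531 -1.8929] T [-0.0321  0.2219  0.0213] open 0.019962549506419187
mean F hous [ 0.138  0.069 -1.72 ] sd [0.515 0.361 0.386] T [0.015 0.219 0.   ]
```

{"op": "send_rows", "data": {"rows": [[0.002, 0, 0, 0, 0, 0, 1], [0.004, 0, 0, 0, 0, 0, 1], [0.006, 0, 0, 0, 0, 0, 1], [0.008, 0, 0, 0, 0, 0, 1], [0.008, 0, 0, 0, 0, 0, 1]]}}

```text
t: 12.15
tool_pos: [0.5327, 0.061, 0.2233]
orientation: [-3.14, -0.085, -0.001]
force: [0.5, 0.0, -1.7]
opening: 0.0194
```

```bash
python3 st.py; python3 fav.py
```

```text
TCP hous mm [-113.4759    0.4522  223.3069] nose -11.475888537308393 bottom 9.106856073572228 yaw 3.086148047813548 tilt [0.0008 0.0008]
t 12.15 F hous [ 0.4916  0.0079 -1.6849] T [-0.0172  0.2324 -0.0351] open 0.019422916885960394
mean F hous [ 0.136 -0.061 -1.651] sd [0.461 0.238 0.356] T [0.006 0.203 0.008]
```

{"op": "send_rows", "data": {"rows": [[0.002, 0, 0, 0, 0, 0, 1], [0.004, 0, 0, 0, 0, 0, 1], [0.004, 0, 0, 0, 0, 0, 1]]}}

```text
t: 12.75
tool_pos: [0.5347, 0.0611, 0.2233]
orientation: [-3.14, -0.084, -0.001]
force: [-0.1, 0.5, -1.4]
opening: 0.0197
```

```bash
python3 st.py; python3 fav.py
```

```text
TCP hous mm [-111.4523    0.4445  223.343 ] nose -9.452302402530634 bottom 9.142974943201265 yaw 3.0829491040487795 tilt [0.0009 0.0008]
t 12.75 F hous [-0.066   0.4921 -1.3769] T [ 0.0406  0.1443 -0.0281] open 0.019731331279019243
mean F hous [ 0.215  0.363 -1.749] sd [0.621 0.369 0.462] T [0.019 0.193 0.002]
```

{"op": "send_rows", "data": {"rows": [[0.002, 0, 0, 0, 0, 0, 1], [0.004, 0, 0, 0, 0, 0, 1], [0.004, 0, 0, 0, 0, 0, 1]]}}

```text
t: 13.35
tool_pos: [0.5367, 0.0612, 0.2233]
orientation: [-3.14, -0.085, -0.001]
force: [-0.0, -0.9, -2.1]
opening: 0.0194
```

```bash
python3 st.py; python3 fav.py
```

```text
TCP hous mm [-109.4635    0.4493  223.3336] nose -7.463532651771558 bottom 9.133630726055664 yaw 3.08499177272768 tilt [0.0009 0.0008]
t 13.35 F hous [-0.0865 -0.9157 -2.1399] T [0.0562 0.2212 0.0211] open 0.019382113726026443
mean F hous [-0.102 -0.166 -1.749] sd [0.465 0.45  0.428] T [0.018 0.202 0.022]
```

{"op": "send_rows", "data": {"rows": [[0.002, 0, 0, 0, 0, 0, 1], [0.004, 0, 0, 0, 0, 0, 1], [0.004, 0, 0, 0, 0, 0, 1]]}}

```text
t: 13.95
tool_pos: [0.5381, 0.0613, 0.223]
orientation: [-3.14, -0.085, 0.001]
force: [-4.8, -0.8, -0.2]
opening: 0.0197
```

```bash
python3 st.py; python3 fav.py
```

```text
TCP hous mm [-108.0256    0.466   222.9559] nose -6.025646942187564 bottom 8.755896564945436 yaw 3.088256245767177 tilt [-0.001   0.0007]
t 13.95 F hous [-4.8784 -0.567  -0.2452] T [-0.0669  0.9855  0.0184] open 0.019678629489993035
mean F hous [-5.081 -0.246 -0.523] sd [0.405 0.238 0.386] T [-0.049  1.032  0.025]
```

{"op": "send_rows", "data": {"rows": [[0.002, 0, 0, 0, 0, 0, 1], [0.004, 0, 0, 0, 0, 0, 1], [0.006, 0, 0, 0, 0, 0, 1], [0.008, 0, 0, 0, 0, 0, 1], [0.008, 0, 0, 0, 0, 0, 1]]}}

```text
t: 14.75
tool_pos: [0.5421, 0.0615, 0.223]
orientation: [-3.14, -0.085, 0.001]
force: [-7.6, 0.1, 0.9]
opening: 0.0199
```

```bash
python3 st.py; python3 fav.py
```

```text
TCP hous mm [-104.0337    0.4615  222.99  ] nose -2.0337428260122437 bottom 8.78999128666813 yaw 3.086459926222088 tilt [-0.0009  0.0007]
t 14.75 F hous [-7.5952  0.473   0.9044] T [-0.0419  1.34    0.0384] open 0.019915354834348323
mean F hous [-7.012 -0.718  0.832] sd [0.455 0.85  0.548] T [-0.047  1.354  0.014]
```

{"op": "send_rows", "data": {"rows": [[0.002, 0, 0, 0, 0, 0, 1], [0.004, 0, 0, 0, 0, 0, 1], [0.006, 0, 0, 0, 0, 0, 1], [0.007, 0, 0, 0, 0, 0, 1], [0.007, 0, 0, 0, 0, 0, 1]]}}

```text
t: 15.55
tool_pos: [0.5453, 0.0617, 0.223]
orientation: [-3.14, -0.085, 0.003]
force: [-9.2, -0.7, 2.0]
opening: 0.0197
```

```bash
python3 st.py; python3 fav.py
python3 - <<'E'
from h import *
d=cam("top");e=cam("scene")
crop(d,255,115,315,165,10,"pics/t_push.png",5);crop(e,285,145,355,205,9,"pics/s_push.png")
E
```

```text
TCP hous mm [-100.7776    0.4776  222.9563] nose 1.222405366578272 bottom 8.756346356107391 yaw 3.0897022091718678 tilt [-0.0017  0.0007]
t 15.55 F hous [-9.2627 -0.2222  1.9715] T [-0.0839  1.5647  0.0373] open 0.019665047057612677
mean F hous [-9.467 -0.377  2.471] sd [0.409 0.556 0.398] T [-0.057  1.632  0.003]
```

View pics/t_push.png

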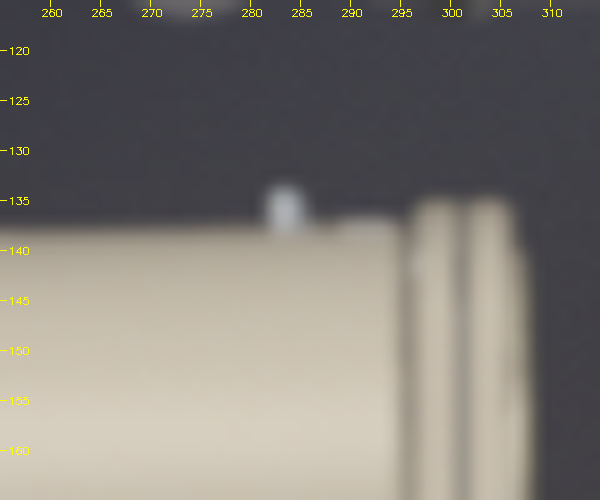

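View pics/s_push.png

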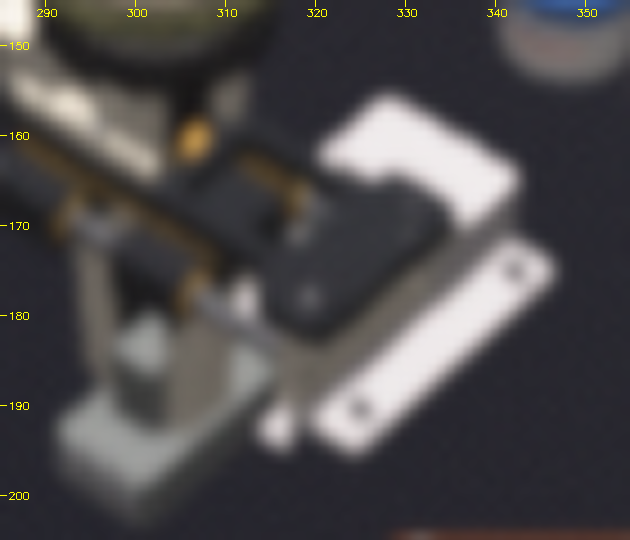

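Run:
```python
from m1 import *
g0=cv2.GaussianBlur(cv2.cvtColor(np.load("top0.npy"),cv2.COLOR_RGB2GRAY).astype(np.float32),(0,0),0.6)
def tip(g):
    o=np.arange(126,140,.05); prof=np.mean([samp(g,np.c_[np.full_like(o,c),o]) for c in (282.3,282.8,283.3)],0)
    bg=prof[:40].mean(); pk=prof[(o<139)].max(); 
    return o[np.argmax(prof>bg+0.5*(pk-bg))],o[np.argmax(np.abs(np.gradient(prof)))],bg,pk
a=tip(g0);b=tip(gt);print(a,b)
for i in(0,1):
    A=plane(d,[[282.8,a[i]]],.0215)[0];B=plane(d,[[282.8,b[i]]],.0215)[0];print("tips",A,B,"moved mm",(B-A)[:2]*1e3)
```

```text
(np.float64(136.5499999999994), np.float64(136.24999999999943), np.float32(62.244923), np.float32(208.42644)) (np.float64(133.59999999999957), np.float64(133.2499999999996), np.float32(65.343285), np.float32(162.95413))
tips [0.7091 0.0715 0.0215] [0.7177 0.0716 0.0215] moved mm [8.6017 0.0652]
tips [0.71   0.0715 0.0215] [0.7187 0.0716 0.0215] moved mm [8.7498 0.0664]
```

{"op": "send_rows", "data": {"rows": [[0, 0, 0, 0, 0, 0, 1], [0, 0, 0, 0, 0, 0, 1], [0, 0, 0, 0, 0, 0, 1], [0, 0, 0, 0, 0, 0, 1]], "grip_force": 50}}

```text
t: 16.45
tool_pos: [0.5453, 0.0617, 0.223]
orientation: [-3.14, -0.084, 0.003]
force: [-10.0, -0.4, 1.9]
opening: 0.0193
```

```bash
python3 st.py; python3 fav.py
cat > m6.py <<'E'
from m5 import *
E
python3 - <<'E'
from m1 import *
from h import *
p,R,s=now()
yaw=np.arctan2(R.as_matrix()[1,0],R.as_matrix()[0,0]);Rc=Ro.from_euler('z',yaw)
o=np.array([p[0],p[1],p[2]-.2142])-Rc.apply([-.037,0,0]);zt=o[2]+.024
for nm,a,b in(("rear",[-65,17,24],[-65,-17,24]),("right",[-62,-20,24],[-38,-20,24])):
    pa,pb=proj(e,[o+Rc.apply(np.array(a)/1e3),o+Rc.apply(np.array(b)/1e3)])
    pts=edge(gs,pa,pb,w=2.2,m=.05);l=fitl(plane(e,pts,zt));q=Rc.inv().apply(np.r_[l[0],zt]-o)
    print(nm,q*1e3,"ang",np.degrees(np.arctan2(l[1][1],l[1][0])).round(1),"std",l[2]*1e3)
cv2.imwrite("pics/top_end.png",d['img'][:,:,::-1])
# change vs start outside arm
E
```

```text
TCP hous mm [-100.8344    0.4442  222.9605] nose 1.1656475889004412 bottom 8.760516213226266 yaw 3.083124289916684 tilt [-0.0017  0.0006]
t 16.45 F hous [-10.0524   0.1069   1.8913] T [-0.0537  1.6276  0.0835] open 0.01932818561283746
mean F hous [-9.466 -0.17   2.155] sd [1.016 0.726 0.25 ] T [-0.071  1.659  0.033]
rear [-66.8324  -0.5464  24.    ] ang 95.1 std 0.7684367616257554
right [-47.951  -18.5901  24.    ] ang 0.2 std 0.625907332616654
```

View pics/top_end.png

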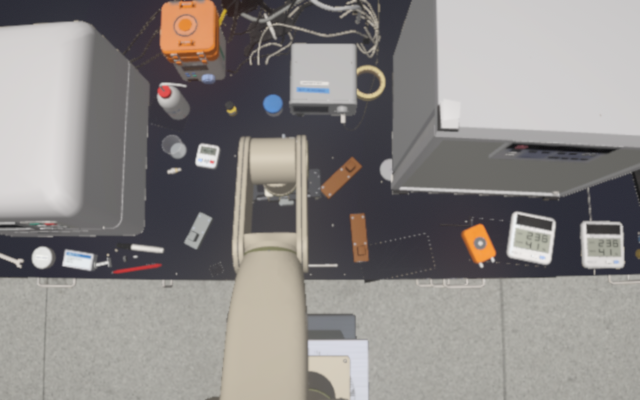

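The final top view shows the short cartridge at (198,230), the beaker at (173,146) and the timer at (207,155), all where they started. The cartridge is in the sleeve and the push holds steady at about 9.5–10 N, so I'm handing the job in.

```bash
python3 -c "
from plant import ticket
print(ticket.close_job())"
```

```text
the job is handed in; nothing more can be done
None
```

I gripped the long grey cartridge by its block (50 N grip at the end), lined it up with the housing axis and slid it straight into the sleeve. It met the backplate without any earlier axial force, and I then pushed on in small steps. I handed the job in at about 17 s, still gripping and pressing.

**Last checks:**
- **Push:** the wrist force along the sleeve averaged about 9.5 N and held steady. The backplate rod moved 8.6 mm in the top view, which the spring rate turns into about 10.2 N. The two agree to within 1 N.
- **Alignment:** by the arm's own readings the cartridge sits about 0.5 mm off the housing axis. Yaw matches my camera estimate of the housing to under 0.1°, though that estimate is only good to about half a degree. Side force was close to zero.
- **Grip:** the finger opening was 19.5 mm on the 20 mm block.
- **Other things on the bench:** I judged these by eye. The short cartridge, beaker and timer look unmoved in the final top view, and I saw no other change.

**Checks that were weaker or disagreed:**
- **Nose out of sight:** the gripper and arm hid the nose and mouth during insertion, so depth and straightness there come from the arm's readings, the contact force and the rod.
- **Scene camera:** it put the cartridge about 1.5 mm to the left of the arm's readings, which is within the stated calibration error. Its edge angles were 2–3° off, on short, blurred edges.
- **Contact point:** the nose met the plate roughly 1 mm later than I had predicted.

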